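# First-in-first-out glue lane

## Robot

A 7-joint arm with a two-finger parallel gripper is mounted at the origin on a cart in front of the work surface, level with it; the furniture and walls round the work are solid. World frame = base frame: x ahead of the robot, y to its left, z up, the work surface at z = 0. Lengths are in m, angles in degrees, forces in N, time in s.
With the tool pointing down it reaches from about 0.4 to 0.85 m from the base axis. Payload 6.9 kg.
Tool frame: the origin (TCP) lies at the very end of the fingers, on their centre line; the grasp point (between the pads) lies env.grip_depth behind it (env.grip_depth is the distance from the TCP to the grasp point, in m); z points along the fingers, y is the line along which they close (so a half turn about z gives the same grasp; the last joint's range is limited). The gripper opens to 85 mm and grips with 20 to 120 N. Pads are 22 mm wide; open, the fingers measure 114 mm over their backs; the gripper's body (76 mm by 85 mm) begins 54 mm behind the grasp point. The pads swing forward as they close: fully open they stand 13 mm farther back than shut.
Start: joints at [-57.554, 29.078, -13.613, 85.955, 7.202, 65.827, -8.869], TCP at [0.278, 0.56, 0.196] pointing down, gripper open.
Joint ranges: [-176.47, 176.47], [-13.61, 117.27], [-81.72, 77.17], [0.22, 143.17], [-87.28, 267.28], [10, 112.55], [-165.47, 165.47]. Speed limits (degrees/s): [136.94, 136.94, 180, 180, 180, 180, 180].

## Interface

Orientations are given as a 3x3 rotation matrix whose columns are the frame's x, y, z axes.
In Python, from station import env gives the robot as it stands.
- The arm moves only by the tool send_rows, never from a script. Its argument "targets" is one flat list of numbers, 5 for each row, row after row: the opening, from 0 (shut) to 1 (fully open), then the shift along the tool's x, y, z in cm, then the turn about the tool's z in degrees. In form: [claw, x, y, z, roll, claw, x, y, z, roll, ...]. A call has 1 to 12 rows; each row is the pose to reach, as a shift and turn from the pose commanded when the call began, along the tool's axes at that moment; what a row does not reach only later rows make up. A row lasts 1/10 s, in which the tool goes at most 50 mm and 8.59 degrees, less where a joint would pass 70% of its speed; a pose out of reach is approached as far as the arm can. A call with a gripper value outside its range is refused whole. The fingers move at their own pace and stop on an object; the grip force is fixed at half the most. Time passes only in rows, so rows that repeat a pose let the fingers close. It gives the time, the measured TCP pose, the force, the opening and the grip force at its end, in the units of the state.
- env.state(): the state, without advancing time (a new reading comes with each control period).
- env.camera(name): name is "side" or "top"; returns a dict with "color" (480x640x3 uint8, red, green, blue), "z_map" (480x640 float32, m along the optical axis (not along the pixel's ray), 0 where there is no reading), "camera_matrix" (3x3 intrinsics, pixels), "world_to_cam" (4x4, takes a point from world to camera coordinates). Camera axes: x right, y down, z forward; pixel columns grow to the right and rows downward; lengths in m; the calibration is good to about 2 mm. A picture is of the moment at which its call begins.
- env.sign_off(): hands the job in; it is judged then, once.
The state is a dict: "time": time; "joints": joint angles; "qd": joint speeds; "tau": joint torques, N m; "eef_pos": TCP position; "tcp_rot": TCP orientation; "wrist_force": force on the tool from outside, world axes, zero at the start; "wrist_torque": the same for the moment, N m; "grip_width": finger opening in m; "finger_force": force on a finger pad.
Only numpy, scipy, OpenCV 4.12 (cv2) and the standard library are available. Lean on these libraries where they do the work, as an engineer would, in place of code of your own. Each camera call takes 0.05 s, during which the arm holds its last target. There are 200 camera calls.

## Task

Restock the grey glue lane so the oldest jar gets used first: slide the old jar (yellow dot on its lid), which has been left at the back, forward along the lane floor to the front stop without lifting it. Then stand the new jar from the plywood board upright in the lane behind the old one, pushed up against it. Last, turn the black hand wheel by its rim until its white line faces the yellow pointer, so that the red stop finger closes the lane behind the jars; keep both jars upright and do not shift the tape roll or the cork block.

Things in the scene. Friction and masses are not known exactly. Their poses are not given: they have to be found in the camera images.
- lane: Grey stock lane fixed on the table, open on top and at the rear. Origin: centre line, inner face of the front stop, table height. +x runs from the stop to the rear, +y left, z up; yawed. Its floor, 14 mm above the table, is 202 mm long, 80 mm wide inside; tops of rails and stop 48 mm above the table, about 6 mm thick. A jar against the stop has its centre at x = 0.036, a second jar touching it at x = 0.108.
- old_jar: White glue jar with red lid and a yellow 26 mm dot on the lid, standing towards the rear of the lane. Upright cylinder 72 mm in diameter to 70 mm height, then the lid, 67 mm in diameter, up to 90 mm; about 0.2 kg. Origin: centre of its underside; z up.
- new_jar: White glue jar with red lid, no dot, standing on a plywood board (20 mm thick) left of the lane. Same size and weight: body 72 mm diameter to 70 mm height, lid 67 mm diameter from 70 to 90 mm (gripped there across the lane, the fingers stay above the rails). Origin: centre of its underside; z up.
- tape: Bystander: roll of beige tape lying flat on the plywood board, 104 mm diameter, 25 mm high. Origin: centre of its underside. Leave it.
- cork_block: Bystander: cork sanding block lying on the plywood board, 60x90x30 mm. Origin: centre of its underside. Leave it.
- keeper (a joint): Angle of the keeper wheel about its upright axis. 0: white line faces the pointer, red stop finger across the lane behind two jars. Positive: turned clockwise seen from above, finger swung out to the rear (starts between 1.1 and 1.4 rad); close it counter-clockwise. Moves from -0.35 to 1.6 rad; friction 0.06 N m, stays where it is left.
- wheel_top (a point): Centre of the top face of the black knurled hand wheel, on its axis, 100 mm above the table; right of the lane at x = 0.185, y = -0.085 in the lane's frame. Wheel 60 mm in diameter, rim from 68 to 100 mm above the table. Below it the red stop finger reaches 77 mm from the axis, 49 to 59 mm above the table.
- wheel_line (a point): Outer end of the engraved white line, on the wheel's top edge, 30 mm from the axis; turns with the wheel (opposite the stop finger).
- pointer_tip (a point): Point of the fixed yellow pointer beside the wheel on the side away from the lane, 34 mm from the wheel's axis and 58 mm above the table (its parts lie below that).
Not all that is in view belongs to the job. What is shaped like the old_jar but green is not meant.

How it is judged:
By the outcome, as a careful person would: the job done as asked, in the order asked, and still so for the second after the job is handed in, with the robot touching nothing.
It also fails if it takes over 70 s, if anything falls off the work surface, if the arm or the gripper's body presses on something with over 40 N, if the wrist force passes 120 N, or if a joint passes its speed limit or range.

## Working session

There is one attempt and no reset: what is moved stays moved. The work goes in short steps, Python scripts to look and compute and a tool call to move; the robot and the scene stay as the last step left them, time stands still between calls to the robot, and variables do not carry over. Pictures are saved under pics/ and viewed, at most 10 in all, crops included, and the job is handed in when it is done.

Besides the shell and the picture viewer there is one more tool, called after "Emit:" as name(argument=value, ...) on one line, values as JSON. send_rows: Moves the arm, as the interface text tells. Its arguments: {"type":"object","properties":{"targets":{"type":"array"}},"required":["targets"]}

```bash
mkdir -p pics; ls; cat > h.py <<'E'
import numpy as np, cv2
from station import env
def cam(n):
    c=env.camera(n); return c
def save(c,name): cv2.imwrite('pics/'+name,c['color'][:,:,::-1])
def ray(c,u,v,h):
    """pixel -> world point on plane z=h"""
    K=c['camera_matrix'];T=c['world_to_cam'];R=T[:3,:3];t=T[:3,3]
    o=-R.T@t;d=R.T@np.linalg.solve(K,[u,v,1.]);return o+d*(h-o[2])/d[2]
def pts(c):
    """world points of every pixel from depth"""
    K=c['camera_matrix'];T=c['world_to_cam'];z=c['z_map']
    v,u=np.indices(z.shape);P=np.stack([(u-K[0,2])/K[0,0]*z,(v-K[1,2])/K[1,1]*z,z],-1)
    return (P-T[:3,3])@T[:3,:3]
E
python3 - <<'E'
from h import *
for n in('top','side'):
    c=cam(n);save(c,n+'0.png')
    T=c['world_to_cam'];print(n,(-T[:3,:3].T@T[:3,3]).round(3),T[:3,:3].round(2).tolist())
s=env.state();print(s['eef_pos'],s['tcp_rot'],s['wrist_force'],s['grip_width'],env.grip_depth,s['time'])
E
```

```text
pics
top [0.445 0.1   1.028] [[0.02, -1.0, -0.01], [-0.99, -0.02, -0.14], [0.14, 0.01, -0.99]]
side [ 0.343 -0.769  0.498] [[0.97, -0.26, -0.02], [-0.12, -0.39, -0.91], [0.23, 0.89, -0.4]]
[0.27776297 0.55931361 0.19572736] [[-8.95708879e-01  4.44640486e-01 -6.64562348e-04]
 [ 4.44640980e-01  8.95707697e-01 -1.45624092e-03]
 [-5.22500593e-05 -1.59985957e-03 -9.99998719e-01]] [ 1.31614321 -0.41062891  0.86254166] 0.08496461179019435 0.0187 0.1
```

View pics/top0.png

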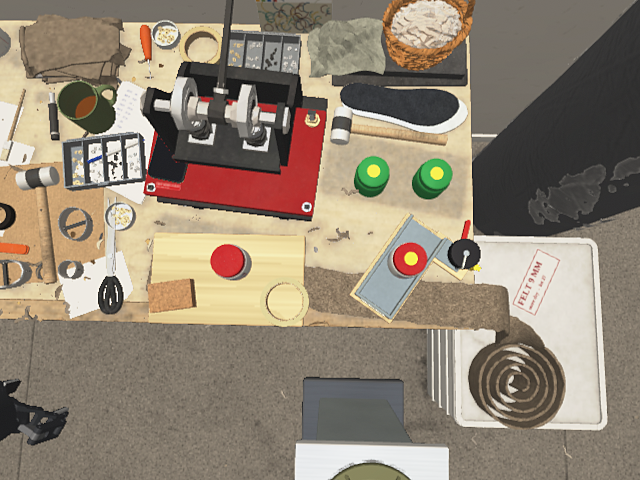

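View pics/side0.png

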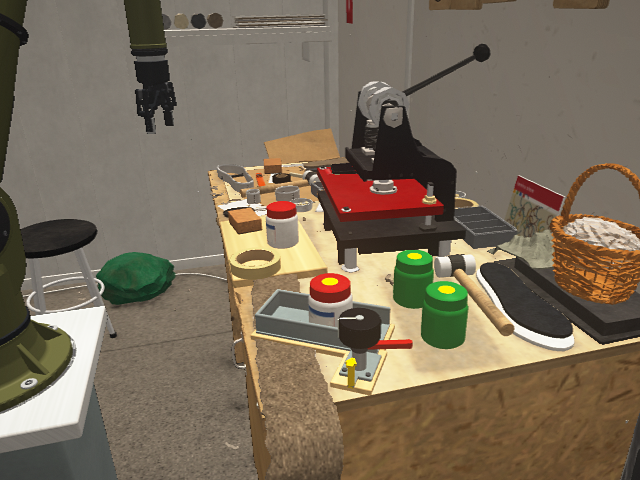

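Top view: the candidates are the red lid with a yellow dot at (410,258) = old jar, the red lid without a dot at (228,261) = new jar, and green jars with yellow dots at (373,172) and (433,175), which are decoys. The wheel is at (464,254), the finger at (467,232) and the pointer at (476,268). The lane runs from its stop near (375,305) up to its open rear near (430,225). The side view agrees: old jar (330,298), new jar (282,222), wheel (359,328).

```bash
cat >> h.py <<'E'
def blob(m,near):
    n,l,s,ce=cv2.connectedComponentsWithStats(m.astype(np.uint8))
    k=[i for i in range(1,n) if s[i,4]>15]
    i=min(k,key=lambda i:np.hypot(*(ce[i]-near)));return l==i
def circ(m):
    cs,_=cv2.findContours(m.astype(np.uint8),0,1);return cv2.minEnclosingCircle(max(cs,key=cv2.contourArea))
def rad(P,Z,h):return None
E
python3 - <<'E'
from h import *
c=cam('top');P=pts(c);I=c['color'].astype(int);r,g,b=I[...,0],I[...,1],I[...,2]
hsv=cv2.cvtColor(c['color'],cv2.COLOR_RGB2HSV);H,S,V=[hsv[...,i].astype(int) for i in range(3)]
red=((H<8)|(H>172))&(S>150)&(V>90)
for n,uv,h in(('old',(410,258),.104),('new',(228,261),.110)):
    m=blob(red,uv);(u,v),R=circ(m);q=P[m]; q=q[q[:,2]>h-.006]
    print(n,(u,v),R,ray(c,u,v,h).round(4),'depth top',np.median(q[:,2]).round(4),((q.min(0)+q.max(0))/2).round(4),(q.max(0)-q.min(0)).round(3))
yel=(H>22)&(H<35)&(S>170)&(V>150)
m=blob(yel,(410,258));v,u=np.nonzero(m);print('dot',u.mean(),v.mean(),ray(c,u.mean(),v.mean(),.104).round(4),P[m].mean(0).round(4))
m=blob(yel,(477,268));v,u=np.nonzero(m);print('pointer',u.mean(),v.mean(),P[m].mean(0).round(3))
# wheel: depth
vv,uu=np.indices(H.shape)
box=(abs(uu-464)<25)&(abs(vv-254)<25)
m=box&(abs(P[...,2]-.1)<.006);q=P[m];(x,y),R=cv2.minEnclosingCircle(q[:,:2].astype(np.float32));print('wheel',x,y,R,q[:,2].mean())
w=m&(V>150)&(S<60);v,u=np.nonzero(w);print('line px',list(zip(u,v))[:30],P[w].mean(0))
m=blob(red,(467,230));print('finger',P[m].mean(0).round(4),ray(c,*circ(m)[0],.059).round(4))
# lane: rails + stop top at .048
box=(uu>340)&(uu<460)&(vv>205)&(vv<335)
grey=(S<80)
for z,t in((.048,.006),(.014,.005)):
    m=box&(abs(P[...,2]-z)<t)&(H>85)&(H<125);q=P[m][:,:2].astype(np.float32)
    rc=cv2.minAreaRect(q);print(z,len(q),rc,cv2.boxPoints(rc).round(4).tolist())
im=c['color'][190:340,340:500,::-1].copy();cv2.imwrite('pics/crop.png',cv2.resize(im,None,fx=5/1.07,fy=4,interpolation=2) if 0 else cv2.resize(im,None,fx=4,fy=4,interpolation=cv2.INTER_CUBIC))
# surroundings heights
print('tape/cork', P[300,287].round(3),P[295,170].round(3),'board',P[245,170].round(3))
E
```

```text
old (409.5289001464844, 258.8410339355469) 16.77138328552246 [ 0.5303 -0.061   0.104 ] depth top 0.1038 [0.5037 0.0034 0.5633] [0.117 0.194 0.93 ]
new (226.75509643554688, 260.0204162597656) 16.78382110595703 [0.5195 0.2979 0.11  ] depth top 0.1099 [0.4983 0.2159 0.5666] [0.106 0.231 0.924]
dot 412.75 262.0 [ 0.5242 -0.0673  0.104 ] [ 0.5242 -0.0673  0.1038]
pointer 476.2142857142857 267.39285714285717 [ 0.52  -0.206  0.058]
wheel 0.5437674522399902 -0.17243501543998718 0.030812788754701614 0.09944674466203443
line px [(np.int64(465), np.int64(250)), (np.int64(466), np.int64(250)), (np.int64(467), np.int64(250)), (np.int64(464), np.int64(251)), (np.int64(465), np.int64(251)), (np.int64(466), np.int64(251)), (np.int64(467), np.int64(251)), (np.int64(468), np.int64(251)), (np.int64(464), np.int64(252)), (np.int64(465), np.int64(252)), (np.int64(466), np.int64(252)), (np.int64(467), np.int64(252)), (np.int64(468), np.int64(252)), (np.int64(464), np.int64(253)), (np.int64(465), np.int64(253)), (np.int64(466), np.int64(253)), (np.int64(467), np.int64(253)), (np.int64(468), np.int64(253)),
[... 441 characters left out ...]
.1854  0.0579] [ 0.5992 -0.1841  0.059 ]
0.048 347 ((0.5201599597930908, -0.05350944399833679), (0.0916900709271431, 0.20484957098960876), 55.51152801513672) [[0.4097999930381775, -0.0333000011742115], [0.5785999894142151, -0.1492999941110611], [0.6305000185966492, -0.07370000332593918], [0.4616999924182892, 0.04230000078678131]]
0.014 2381 ((0.5077443718910217, -0.0812983363866806), (0.1500924676656723, 0.21151046454906464), 55.676151275634766) [[0.3781000077724457, -0.0835999995470047], [0.5527999997138977, -0.2029000073671341], [0.6373999714851379, -0.07900000363588333], [0.4627000093460083, 0.040300000458955765]]
tape/cork [0.445 0.185 0.016] [0.449 0.425 0.051] board [0.557 0.442 0.019]
```

View pics/crop.png

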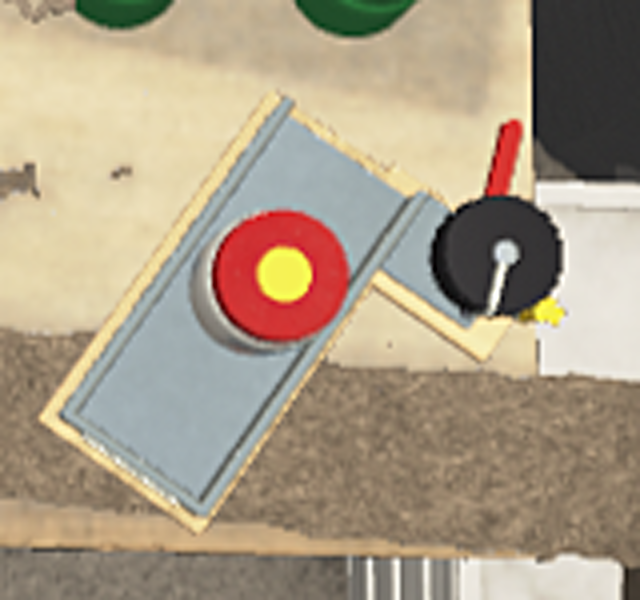

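The crop confirms the choice: the red lid with the yellow dot, at crop (284,273) = full image (411,258), stands in the grey lane. The wheel's white line points down and the red finger is swung out to the rear.

```bash
cat >> h.py <<'E'
YAW=np.radians(-34.4);O=np.array([.440,.0017])
LR=np.array([[np.cos(YAW),-np.sin(YAW)],[np.sin(YAW),np.cos(YAW)]])
L2W=lambda x,y:O+LR@[x,y]
W2L=lambda p:LR.T@(np.asarray(p)[:2]-O)
def lid(c,near,h,R=.0335):
    """lid centre from depth points on its top plane"""
    P=pts(c);q=P[(abs(P[...,2]-h)<.004)&(np.hypot(P[...,0]-near[0],P[...,1]-near[1])<.055)][:,:2].astype(np.float32)
    (x,y),r=cv2.minEnclosingCircle(q);return np.array([x,y]),q.mean(0),r
def go(w,z,roll=None):
    """tool shift in cm to put TCP at world xy w, height z; roll to put tool y along lane y"""
    s=env.state();R=s['tcp_rot'];d=R.T@(np.array([*w,z])-s['eef_pos'])*100
    a=np.degrees(np.arctan2(R[1,1],R[0,1]));print('shift',d.round(2),'roll',round((a-(np.degrees(YAW)+90)+90)%180-90,2),'lane',W2L(s['eef_pos']).round(4),'z',s['eef_pos'][2].round(4))
E
python3 - <<'E'
from h import *
c=cam('top')
for w,h in(((.527,-.064),.104),((.52,.298),.110)):
    a,b,r=lid(c,w,h);print(a,b,r,W2L(a))
print('wheel',W2L((.5438,-.1724)))
go(L2W(.185,0),.19)
E
```

```text
[ 0.53108627 -0.0633129 ] [ 0.5307105  -0.06284975] 0.03267354518175125 [ 0.11188665 -0.00218228]
[0.51925474 0.2984173 ] [0.5188825  0.29812372] 0.03296144679188728 [-0.10224132  0.28960176]
wheel [ 0.18400754 -0.08500869]
shift [-57.65 -45.33   0.64] roll 8.0 lane [-0.449   0.3686] z 0.196
```

Emit:
send_rows(targets=[0,-57.6,-45.3,0,8,0,-57.6,-45.3,0,8,0,-57.6,-45.3,0,8,0,-57.6,-45.3,0,8,0,-57.6,-45.3,0,8,0,-57.6,-45.3,0,8,0,-57.6,-45.3,0,8,0,-57.6,-45.3,0,8,0,-57.6,-45.3,0,8,0,-57.6,-45.3,0,8,0,-57.6,-45.3,0,8,0,-57.6,-45.3,0,8])

```text
time: 1.4
eef_pos: [0.5359, 0.0159, 0.1966]
tcp_rot: [[-0.825, 0.565, 0.0], [0.565, 0.825, 0.0], [-0.0, 0.0, -1.0]]
wrist_force: [0.6, 1.1, -0.1]
grip_width: 0.0003
finger_force: 0.0
```

```bash
python3 - <<'E'
from h import *
s=env.state();print(s['grip_width'],s['time'],s['wrist_force'].round(1) if hasattr(s['wrist_force'],'round') else s['wrist_force'])
go(L2W(.185,0),.19)
E
```

```text
0.00031981614766404956 1.4 [ 0.6  1.1 -0.1]
shift [-11.39  -6.6    0.66] roll 0.01 lane [0.0711 0.0659] z 0.1966
```

Emit:
send_rows(targets=[0,-5.5,-3.3,0,0,0,-9,-5.5,0,0,0,-11.4,-6.6,0,0,0,-11.4,-6.6,0.5,0,0,-11.4,-6.6,4,0,0,-11.4,-6.6,8,0,0,-11.4,-6.6,11,0,0,-11.4,-6.6,13,0,0,-11.4,-6.6,14.5,0,0,-11.4,-6.6,15,0,0,-11.4,-6.6,15.1,0,0,-11.4,-6.6,15.1,0])

```text
time: 2.6
eef_pos: [0.5925, -0.1007, 0.0461]
tcp_rot: [[-0.825, 0.565, 0.001], [0.565, 0.825, 0.0], [-0.001, 0.0, -1.0]]
wrist_force: [0.3, -0.1, 0.5]
grip_width: -0.0001
finger_force: 0.0
```

```bash
python3 - <<'E'
from h import *
go(L2W(.085,0),.045)
E
```

```text
shift [ 9.87 -0.17  0.1 ] roll 0.02 lane [0.1837 0.0017] z 0.0461
```

Emit:
send_rows(targets=[0,1,-0.2,0,0,0,2,-0.2,0,0,0,2.5,-0.2,0,0,0,3,-0.2,0,0,0,3.5,-0.2,0,0,0,4,-0.2,0,0,0,4.5,-0.2,0,0,0,5,-0.2,0,0,0,5.5,-0.2,0,0,0,6,-0.2,0,0,0,6.5,-0.2,0,0,0,7,-0.2,0,0])

```text
time: 3.8
eef_pos: [0.5329, -0.0629, 0.0455]
tcp_rot: [[-0.825, 0.565, -0.0], [0.565, 0.825, 0.0], [0.0, -0.0, -1.0]]
wrist_force: [1.8, -1.9, 2.2]
grip_width: 0.0002
finger_force: 0.9
```

```bash
python3 - <<'E'
from h import *
go(L2W(.083,0),.045)
c=cam('side');save(c,'side1.png');c=cam('top')
P=pts(c);I=cv2.cvtColor(c['color'],cv2.COLOR_RGB2HSV).astype(int)
red=((I[...,0]<8)|(I[...,0]>172))&(I[...,1]>150)&(I[...,2]>90)
q=P[red&(abs(P[...,2]-.104)<.004)][:,:2]
q=q[np.hypot(q[:,0]-.49,q[:,1]+.03)<.1]; l=(q-O)@LR; print(len(l),l.min(0),l.max(0))
E
```

```text
shift [3.02 0.08 0.05] roll 0.0 lane [ 0.1132 -0.0008] z 0.0455
638 [ 0.03252812 -0.0324209 ] [0.09503246 0.03004439]
```

View pics/side1.png

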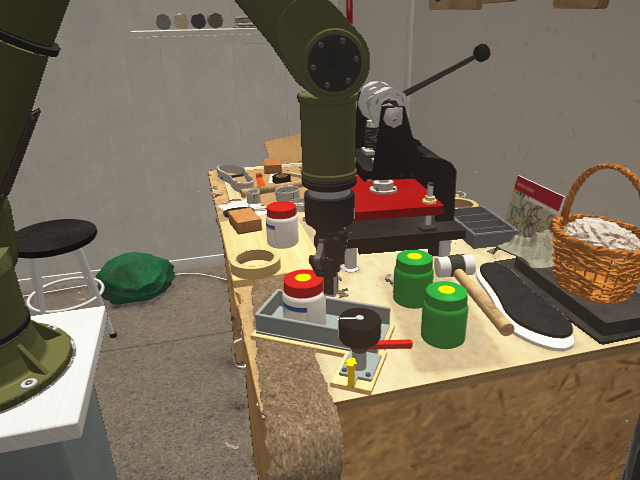

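The side view shows the jar (304,298) upright and sliding forward, with the closed fingers (330,270) behind it. About 30 mm remain to the stop.

Emit:
send_rows(targets=[0,0.5,0,0,0,0,1,0,0,0,0,1.5,0,0,0,0,2,0,0,0,0,2.3,0,0,0,0,2.5,0,0,0,0,2.7,0,0,0,0,2.8,0,0,0,0,2.9,0,0,0,0,2.9,0,0,0])

```text
time: 4.9
eef_pos: [0.5093, -0.0467, 0.0455]
tcp_rot: [[-0.825, 0.565, -0.0], [0.565, 0.825, 0.0], [0.0, -0.0, -1.0]]
wrist_force: [1.2, -0.6, -0.2]
grip_width: 0.0002
finger_force: 0.5
```

Emit:
send_rows(targets=[0,0.1,0,0,0,0,0.2,0,0,0,0,0.3,0,0,0,0,0.3,0,0,0])

```text
time: 5.3
eef_pos: [0.5083, -0.0456, 0.046]
tcp_rot: [[-0.825, 0.565, 0.003], [0.565, 0.825, -0.001], [-0.003, 0.001, -1.0]]
wrist_force: [4.0, -3.1, 2.2]
grip_width: -0.0001
finger_force: 2.5
```

Emit:
send_rows(targets=[0,-1,0,0,0,0,-2.5,0,0,0,0,-3,0,-3,0,0,-3,0,-8,0,0,-3,0,-13,0,0.5,-3,0,-16,0,1,-3,0,-16,0])

```text
time: 6.0
eef_pos: [0.5337, -0.0622, 0.2098]
tcp_rot: [[-0.825, 0.565, 0.007], [0.565, 0.825, -0.0], [-0.005, 0.004, -1.0]]
wrist_force: [-0.3, 0.2, -0.5]
grip_width: 0.0285
finger_force: 0.0
```

```bash
python3 - <<'E'
from h import *
go((.5193,.2984),.2)
E
```

```text
shift [21.57 28.93  0.96] roll -0.0 lane [0.1134 0.0002] z 0.2098
```

Emit:
send_rows(targets=[1,21.6,28.9,0,0,1,21.6,28.9,0,0,1,21.6,28.9,0,0,1,21.6,28.9,0,0,1,21.6,28.9,0,0,1,21.6,28.9,0,0,1,21.6,28.9,0,0,1,21.6,28.9,0,0,1,21.6,28.9,0,0,1,21.6,28.9,0,0,1,21.6,28.9,0,0])

```text
time: 7.1
eef_pos: [0.5172, 0.2959, 0.2051]
tcp_rot: [[-0.823, 0.567, -0.001], [0.567, 0.823, -0.002], [-0.001, -0.002, -1.0]]
wrist_force: [-0.2, -0.0, -0.0]
grip_width: 0.0857
finger_force: 0.0
```

```bash
python3 - <<'E'
from h import *
go((.5193,.2984),.086)
c=cam('top');print(c['color'].shape);save(c,'top2.png')
P=pts(c);q=P[(abs(P[...,2]-.104)<.004)&(np.hypot(P[...,0]-.47,P[...,1]+.02)<.055)][:,:2];l=(q-O)@LR;print('old',len(l),l.min(0),l.max(0),l.mean(0))
E
```

```text
shift [-0.02  0.34 11.91] roll -0.18 lane [-0.1025  0.2864] z 0.2051
(480, 640, 3)
old 848 [ 0.00441968 -0.03436279] [0.06865574 0.03056432] [ 0.03629505 -0.00194032]
```

Emit:
send_rows(targets=[1,0,0.2,4,0,1,0,0.2,7,0,1,0,0.2,9,0,1,0,0.2,10.5,0,1,0,0.2,11.5,0,1,0,0.2,11.9,0,1,0,0.2,11.9,0,0.6,0,0.2,11.9,0,0.3,0,0.2,11.9,0,0.3,0,0.2,11.9,0,0.3,0,0.2,11.9,0,0.3,0,0.2,11.9,0])

```text
time: 8.35
eef_pos: [0.5179, 0.3002, 0.0867]
tcp_rot: [[-0.825, 0.565, 0.0], [0.565, 0.825, 0.0], [-0.0, 0.0, -1.0]]
wrist_force: [-0.6, -0.6, -0.2]
grip_width: 0.0259
finger_force: 0.0
```

```bash
python3 - <<'E'
from h import *
c=cam('side');a=c['color'][150:300,200:360];b=cam('top')['color'][200:350,150:310]
im=np.hstack([cv2.resize(x,None,fx=2.5,fy=2.5,interpolation=2) for x in(a,b)]);cv2.imwrite('pics/g.png',im[:,:,::-1])
E
```

```text
(no output)
```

View pics/g.png

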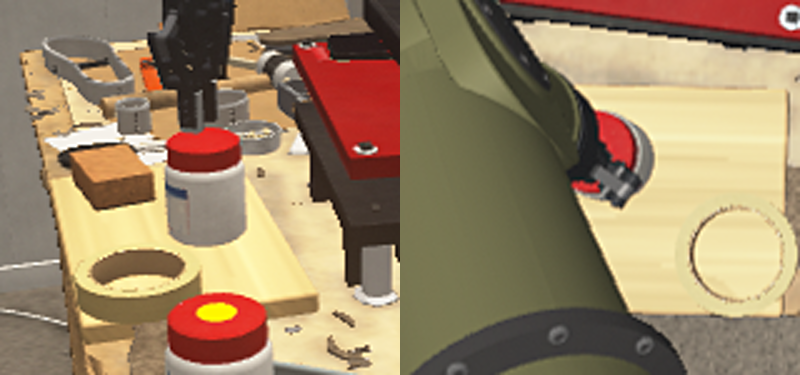

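```bash
python3 - <<'E'
from h import *
s=env.state();print(s['eef_pos'],s['grip_width'],s['joints'])
for n,vs in(('top',[(238,274),(241,276),(234,272),(232,258),(240,250),(246,262)]),('side',[(278,200),(278,195),(275,180),(282,208),(282,225),(271,165)])):
    c=cam(n);P=pts(c)
    for u,v in vs: print(n,(u,v),P[v,u].round(3),c['color'][v,u])
c=cam('top');a,b,r=lid(c,(.5193,.2984),.11);print(a,b,r)
E
```

```text
[0.51788699 0.30019686 0.08657427] 0.025763689580784645 [-28.82567993  32.48117412  -5.72213041  98.57600402   4.06292619
  49.13532945  19.28257158]
top (238, 274) [0.487 0.254 0.219] [119 118 116]
top (241, 276) [0.484 0.248 0.222] [96 96 95]
top (234, 272) [0.49  0.26  0.224] [110 109 107]
top (232, 258) [0.517 0.272 0.188] [109  41  41]
top (240, 250) [0.541 0.274 0.102] [105  39  39]
top (246, 262) [0.518 0.264 0.084] [162 161 151]
side (278, 200) [0.511 0.28  0.13 ] [61 54 48]
side (278, 195) [0.512 0.28  0.141] [68 62 57]
side (275, 180) [0.504 0.26  0.182] [43 37 34]
side (282, 208) [0.519 0.279 0.111] [231  46  38]
side (282, 225) [0.514 0.264 0.078] [150 139 129]
side (271, 165) [0.496 0.247 0.218] [40 35 32]
[0.51885605 0.29846206] [0.5246965 0.2833218] 0.032683566212654114
```

```bash
python3 - <<'E'
from h import *
c=cam('side');P=pts(c)
for u in(274,277,280,283,286):
    for v in range(190,212,3): print((u,v),P[v,u].round(3),c['color'][v,u])
K=c['camera_matrix'];T=c['world_to_cam']
for p in((.518,.3,.0867),(.5024,.277,.111),(.5024,.277,.0867),(.534,.323,.0867),(.519,.298,.11)):
    q=K@(T[:3,:3]@np.array(p)+T[:3,3]);print(p,q[:2]/q[2])
im=c['color'][150:250,220:340];cv2.imwrite('pics/g2.png',cv2.resize(im,None,fx=5,fy=5,interpolation=2)[:,:,::-1])
E
```

```text
(274, 190) [0.505 0.284 0.152] [57 51 47]
(274, 193) [0.503 0.276 0.148] [45 37 31]
(274, 196) [0.504 0.281 0.14 ] [47 38 33]
(274, 199) [0.503 0.283 0.132] [49 41 35]
(274, 202) [0.504 0.288 0.124] [102 104  98]
(274, 205) [0.506 0.304 0.111] [228  43  37]
(274, 208) [0.502 0.283 0.112] [227  46  41]
(274, 211) [0.501 0.276 0.108] [130  35  26]
(277, 190) [0.51  0.277 0.154] [49 43 38]
(277, 193) [0.51  0.277 0.147] [50 43 38]
(277, 196) [0.509 0.275 0.141] [52 44 38]
(277, 199) [0.509 0.278 0.133] [46 37 31]
(277, 202) [0.51  0.283 0.125] [102 104  97]
(277, 205) [0.512 0.299 0.112] [231  46  39]
(277, 208) [0.509 0.282 0.111] [229  48  42]
(277, 211) [0.507 0.274 0.108] [164  37  29]
(280, 190) [0.517 0.279 0.153] [105  99  93]
(280, 193) [0.517 0.281 0.145] [105  99  92]
(280, 196) [0.517 0.281 0.138] [105 100  95]
(280, 199) [0.516 0.281 0.131] [106 101  96]
(280, 202) [0.515 0.278 0.126] [107  91  85]
(280, 205) [0.518 0.299 0.111] [230  46  39]
(280, 208) [0.515 0.279 0.112] [230  47  39]
(280, 211) [0.512 0.268 0.109] [168  38  31]
(283, 190) [0.528 0.307 0.142] [47 37 31]
(2
[... 209 characters left out ...]
45  40]
(283, 208) [0.521 0.278 0.111] [230  49  42]
(283, 211) [0.519 0.269 0.108] [164  39  31]
(286, 190) [0.534 0.305 0.143] [70 62 56]
(286, 193) [0.534 0.305 0.136] [73 66 60]
(286, 196) [0.534 0.303 0.129] [64 55 50]
(286, 199) [0.59  0.623 0.01 ] [124 115 104]
(286, 202) [0.535 0.317 0.11 ] [232  36  31]
(286, 205) [0.531 0.297 0.111] [231  46  39]
(286, 208) [0.528 0.279 0.11 ] [231  47  41]
(286, 211) [0.526 0.268 0.107] [102  32  24]
(0.518, 0.3, 0.0867) [280.34022447 215.29332985]
(0.5024, 0.277, 0.111) [274.57462679 209.21769275]
(0.5024, 0.277, 0.0867) [275.21475372 219.67391746]
(0.534, 0.323, 0.0867) [285.43025595 211.07190432]
(0.519, 0.298, 0.11) [280.39196993 205.69145251]
```

View pics/g2.png

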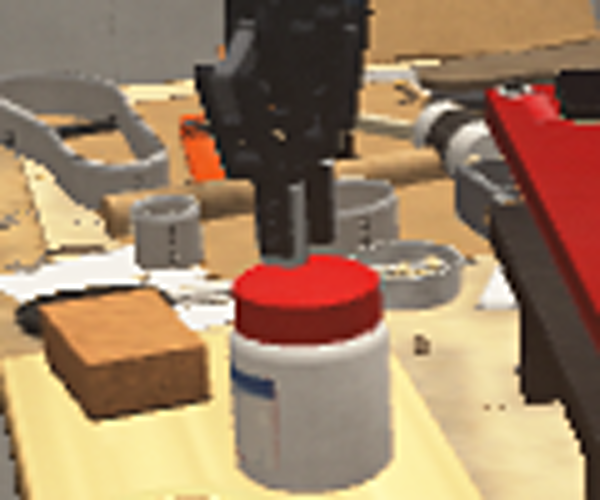

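The near view shows the shut fingers ending at crop (290,262), z ≈ 0.123. That is 35 mm above the reported TCP, so they closed over the lid without touching it. The jar (crop 310,370) has not moved. I will correct the height by eye: open, go 3.8 cm lower, and close.

Emit:
send_rows(targets=[1,0,0,0,0,1,0,0,0,0,1,0,0,0,0,1,0,0,0,0,1,0,0,0,0,1,0,0,1,0,1,0,0,1.7,0,1,0,0,2.4,0,1,0,0,3,0,1,0,0,3.5,0,1,0,0,3.8,0,1,0,0,3.8,0])

```text
time: 9.85
eef_pos: [0.5176, 0.3, 0.048]
tcp_rot: [[-0.825, 0.565, -0.001], [0.565, 0.825, -0.0], [0.0, -0.001, -1.0]]
wrist_force: [-0.7, 0.3, 0.2]
grip_width: 0.0853
finger_force: 0.0
```

```bash
python3 - <<'E'
from h import *
c=cam('side');P=pts(c);hsv=cv2.cvtColor(c['color'],cv2.COLOR_RGB2HSV)
# lowest dark/grey gripper points around the jar
d=np.hypot(P[...,0]-.518,P[...,1]-.3);m=(d<.075)&(P[...,2]>.03)&(P[...,2]<.2)&(hsv[...,2]<90)&(hsv[...,1]<110)
for x0 in np.arange(.46,.58,.01):
    k=m&(abs(P[...,0]-x0)<.005)
    if k.any(): print(x0.round(3),P[k][:,2].min().round(3),P[k][P[k][:,2].argmin()].round(3),k.sum())
go((.5193,.2984),.05)
E
```

```text
0.47 0.143 [0.469 0.25  0.143] 96
0.48 0.069 [0.484 0.297 0.069] 169
0.49 0.068 [0.492 0.279 0.068] 204
0.5 0.068 [0.497 0.27  0.068] 124
0.51 0.15 [0.505 0.262 0.15 ] 99
0.52 0.158 [0.515 0.269 0.158] 75
0.53 0.107 [0.533 0.342 0.107] 70
0.54 0.106 [0.544 0.34  0.106] 152
0.55 0.106 [0.548 0.334 0.106] 108
0.56 0.138 [0.556 0.335 0.138] 75
0.57 0.157 [0.568 0.355 0.157] 2
shift [-0.22 -0.06 -0.17] roll -0.0 lane [-0.1044  0.2902] z 0.0483
```

Emit:
send_rows(targets=[0.5,0,0,0,0,0.5,0,0,0,0,0.5,0,0,0,0,0.5,0,0,0,0,0.5,0,0,0,0,0.5,0,0,0,0])

```text
time: 10.5
eef_pos: [0.5183, 0.3003, 0.0492]
tcp_rot: [[-0.825, 0.565, 0.001], [0.565, 0.825, 0.001], [-0.001, 0.001, -1.0]]
wrist_force: [-0.4, -0.8, 6.9]
grip_width: 0.065
finger_force: 66.8
```

Emit:
send_rows(targets=[0.5,0,0,-0.5,0,0.5,0,0,-2,0,0.5,0,0,-4,0,0.5,0,0,-7,0,0.5,0,0,-10,0,0.5,0,0,-12,0,0.5,0,0,-12,0])

```text
time: 11.2
eef_pos: [0.5192, 0.3011, 0.1715]
tcp_rot: [[-0.825, 0.565, 0.004], [0.565, 0.825, 0.003], [-0.002, 0.005, -1.0]]
wrist_force: [0.4, 0.1, -1.8]
grip_width: 0.0652
finger_force: 66.8
```

```bash
python3 - <<'E'
from h import *
s=env.state();print(s['grip_width'],s['finger_force'])
c=cam('top');P=pts(c);q=P[(abs(P[...,2]-.048)<.004)][:,:2];l=(q-O)@LR
l=l[(abs(l[:,1])<.055)&(l[:,0]>-.015)&(l[:,0]<.21)]
for a in(.06,.1,.14,.18):
    k=l[abs(l[:,0]-a)<.02];L=k[k[:,1]>.02,1];R=k[k[:,1]<-.02,1];print(a,len(L),np.median(L).round(4) if len(L) else 0,len(R),np.median(R).round(4) if len(R) else 0)
k=l[(abs(l[:,1])<.03)&(l[:,0]<.005)];print('stop',len(k),np.median(k[:,0]) if len(k) else 0)
q=P[(abs(P[...,2]-.104)<.004)&(np.hypot(P[...,0]-.47,P[...,1]+.02)<.055)][:,:2];k=(q-O)@LR;print('old',(k.min(0)+k.max(0))/2)
go(L2W(.12-.0015,-.0005),.17)
c=cam('side');cv2.imwrite('pics/lift.png',cv2.resize(c['color'][80:330,180:420],None,fx=2.4,fy=2.4)[:,:,::-1])
E
```

```text
0.06519376119490251 66.83180093765259
0.06 59 0.0421 56 -0.0429
0.1 57 0.0422 56 -0.0428
0.14 55 0.042 50 -0.0421
0.18 54 0.0423 51 -0.0428
stop 83 -0.003151690056184566
old [ 0.03627756 -0.00159364]
shift [-22.27 -29.13  -0.09] roll -0.0 lane [-0.1042  0.2908] z 0.1695
```

View pics/lift.png

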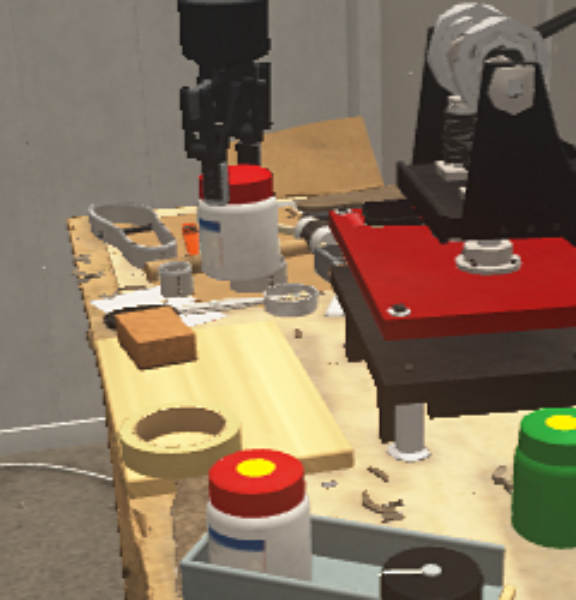

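The picture shows the new jar lifted upright by its lid at crop (238,220), with the tape and cork untouched and the old jar at the stop. The lane frame checks out: the stop and rails are within 1 mm.

Emit:
send_rows(targets=[0.5,-2.5,-3.2,0,0,0.5,-5,-6.5,0,0,0.5,-7.5,-9.8,0,0,0.5,-10,-13,0,0,0.5,-12.5,-16.4,0,0,0.5,-15,-19.7,0,0,0.5,-17.5,-23,0,0,0.5,-20,-26,0,0,0.5,-21.7,-28.4,0,0,0.5,-22.3,-29.1,0,0,0.5,-22.3,-29.1,0,0,0.5,-22.3,-29.1,0,0])

```text
time: 12.5
eef_pos: [0.537, -0.0643, 0.1676]
tcp_rot: [[-0.826, 0.564, -0.002], [0.564, 0.826, 0.001], [0.002, 0.0, -1.0]]
wrist_force: [-0.3, -0.2, -1.5]
grip_width: 0.0655
finger_force: 67.0
```

```bash
python3 - <<'E'
from h import *
go(L2W(.12-.0015,-.0005),.044)
c=cam('side');P=pts(c);hsv=cv2.cvtColor(c['color'],cv2.COLOR_RGB2HSV);e=env.state()['eef_pos']
m=((hsv[...,0]<8)|(hsv[...,0]>172))&(hsv[...,1]>150)&(np.hypot(P[...,0]-e[0],P[...,1]-e[1])<.05)&(P[...,2]>.15)
q=P[m];print('lid z',np.percentile(q[:,2],[2,98]),'jar front x,lane',((q[:,:2]-O)@LR).min(0),((q[:,:2]-O)@LR).max(0))
E
```

```text
shift [-0.14 -0.08 12.36] roll 0.07 lane [0.1173 0.0003] z 0.1676
lid z [0.21058335 0.23557413] jar front x,lane [ 0.08742649 -0.04062058] [0.15326611 0.0441423 ]
```

Emit:
send_rows(targets=[0.5,0,-0.1,3,0,0.5,0,-0.1,6,0,0.5,0,-0.1,8.5,0,0.5,0,-0.1,10,0,0.5,0,-0.1,11,0,0.5,0,-0.1,11.5,0,0.5,0,-0.1,11.8,0,0.5,0,-0.1,12,0,0.5,0,-0.1,12.1,0,0.5,0,-0.1,12.1,0])

```text
time: 13.55
eef_pos: [0.5371, -0.0668, 0.0479]
tcp_rot: [[-0.825, 0.565, 0.001], [0.565, 0.825, -0.0], [-0.001, 0.0, -1.0]]
wrist_force: [0.4, -0.3, -1.6]
grip_width: 0.0653
finger_force: 67.0
```

Emit:
send_rows(targets=[0.5,0,0,0.1,0,0.5,0,0,0.2,0,0.5,0,0,0.3,0,0.5,0,0,0.35,0,0.5,0,0,0.4,0,0.5,0,0,0.4,0])

```text
time: 14.15
eef_pos: [0.5368, -0.0668, 0.0434]
tcp_rot: [[-0.825, 0.565, -0.0], [0.565, 0.825, -0.0], [0.0, -0.0, -1.0]]
wrist_force: [0.2, -1.1, -2.3]
grip_width: 0.065
finger_force: 67.0
```

Emit:
send_rows(targets=[0.5,0,0,0.1,0,0.5,0,0,0.1,0,0.5,0,0,0.2,0,0.5,0,0,0.2,0])

```text
time: 14.55
eef_pos: [0.5371, -0.0669, 0.0432]
tcp_rot: [[-0.825, 0.565, 0.001], [0.565, 0.825, -0.0], [-0.001, 0.0, -1.0]]
wrist_force: [-5.2, 0.8, 16.0]
grip_width: 0.0651
finger_force: 68.8
```

Emit:
send_rows(targets=[0.5,0,0,-0.15,0,0.5,0,0,-0.15,0,1,0,0,-0.15,0,1,0,0,-0.15,0,1,0,0,-0.15,0,1,0,0,-0.15,0,1,0,0,-0.15,0,1,0,0,-2,0,1,0,0,-5,0,1,0,0,-9,0,1,0,0,-12,0,1,0,0,-12,0])

```text
time: 15.75
eef_pos: [0.5395, -0.067, 0.1657]
tcp_rot: [[-0.825, 0.565, 0.008], [0.565, 0.825, -0.001], [-0.007, 0.004, -1.0]]
wrist_force: [0.1, -0.3, 0.8]
grip_width: 0.0852
finger_force: 0.0
```

```bash
python3 - <<'E'
from h import *
go(L2W(.195,0),.16)
c=cam('side');P=pts(c);hsv=cv2.cvtColor(c['color'],cv2.COLOR_RGB2HSV)
red=((hsv[...,0]<8)|(hsv[...,0]>172))&(hsv[...,1]>150)
l=(P[...,:2]-O)@LR;k=red&(abs(P[...,2]-.104)<.004)&(abs(l[...,1])<.05)
for a,b in((-.01,.076),(.076,.17)):
    q=l[k&(l[...,0]>a)&(l[...,0]<b)];print(len(q),q.min(0),q.max(0),(q.min(0)+q.max(0))/2,np.median(P[k&(l[...,0]>a)&(l[...,0]<b)][:,2]))
E
```

```text
shift [-7.41  0.05  0.62] roll -0.01 lane [ 0.1209 -0.0005] z 0.1657
521 [ 0.00491221 -0.03616502] [0.0702685  0.02794875] [ 0.03759036 -0.00410813] 0.10459140335690928
676 [ 0.08969411 -0.03558986] [0.1537846  0.02896182] [ 0.12173936 -0.00331402] 0.10472622987433047
```

Emit:
send_rows(targets=[0,-4,0,0,0,0,-7,0,0,0,0,-8,0,0,0,0,-8,0,0,0,0,-8,0,1,0,0,-8,0,4,0,0,-8,0,7,0,0,-8,0,10,0,0,-8,0,12,0,0,-8,0,13.5,0,0,-8,0,14,0,0,-8,0,14,0])

```text
time: 17.0
eef_pos: [0.6016, -0.1111, 0.0207]
tcp_rot: [[-0.826, 0.564, -0.002], [0.564, 0.826, 0.001], [0.002, -0.001, -1.0]]
wrist_force: [0.2, -0.0, -0.2]
grip_width: 0.0001
finger_force: 0.0
```

```bash
python3 - <<'E'
from h import *
go(L2W(.154,-.001),.025);s=env.state();print(s['wrist_force'],s['grip_width'])
E
```

```text
shift [ 4.3   0.08 -0.42] roll 0.04 lane [ 0.197  -0.0018] z 0.0207
[ 0.21350084 -0.01294588 -0.22030468] 6.290216597116519e-05
```

Emit:
send_rows(targets=[0,1,0,0,0,0,2,0,0,0,0,2.4,0,0,0,0,2.8,0,0,0,0,3.1,0,0,0,0,3.4,0,0,0,0,3.6,0,0,0,0,3.8,0,0,0,0,4,0,0,0,0,4.1,0,0,0,0,4.2,0,0,0,0,4.2,0,0,0])

```text
time: 18.2
eef_pos: [0.568, -0.0882, 0.0214]
tcp_rot: [[-0.825, 0.565, -0.0], [0.565, 0.825, 0.0], [0.0, -0.0, -1.0]]
wrist_force: [0.9, 0.5, 0.2]
grip_width: 0.0003
finger_force: 0.4
```

Emit:
send_rows(targets=[0,0.1,0,0,0,0,0.2,0,0,0,0,0.2,0,0,0])

```text
time: 18.5
eef_pos: [0.5676, -0.0877, 0.0217]
tcp_rot: [[-0.825, 0.565, 0.002], [0.565, 0.825, -0.001], [-0.002, 0.001, -1.0]]
wrist_force: [4.5, -2.5, -0.9]
grip_width: -0.0001
finger_force: 2.6
```

Emit:
send_rows(targets=[0,0.1,0,0,0,0,0.2,0,0,0,0,0.2,0,0,0])

```text
time: 18.8
eef_pos: [0.5676, -0.0874, 0.0223]
tcp_rot: [[-0.825, 0.566, 0.005], [0.566, 0.825, -0.002], [-0.005, 0.002, -1.0]]
wrist_force: [7.8, -5.5, -0.5]
grip_width: 0.0001
finger_force: 4.4
```

Firm contact. Now retreat, rise, and measure the jars and the wheel.

Emit:
send_rows(targets=[0,-1,0,0,0,0,-3,0,0,0,0,-4,0,-1,0,0,-4,0,-5,0,0,-4,0,-10,0,0,-4,0,-14,0,0.5,-4,0,-17,0,1,-4,0,-18,0,1,-4,0,-18,0,1,-4,0,-18,0])

```text
time: 19.8
eef_pos: [0.5969, -0.1083, 0.1998]
tcp_rot: [[-0.825, 0.565, -0.003], [0.565, 0.825, 0.001], [0.003, -0.001, -1.0]]
wrist_force: [-1.1, 0.9, -0.7]
grip_width: 0.0582
finger_force: 0.0
```

```bash
cat >> h.py <<'E'
def scene():
    c=cam('side');P=pts(c);hsv=cv2.cvtColor(c['color'],cv2.COLOR_RGB2HSV)
    red=((hsv[...,0]<8)|(hsv[...,0]>172))&(hsv[...,1]>150)
    l=(P[...,:2]-O)@LR;k=red&(abs(P[...,2]-.104)<.004)&(abs(l[...,1])<.05)
    print('lid x span',l[k][:,0].min(),l[k][:,0].max(),'z',np.median(P[k][:,2]))
    r=np.hypot(l[...,0]-.185,l[...,1]+.085)
    w=(hsv[...,2]>140)&(hsv[...,1]<60)&(abs(P[...,2]-.1)<.006)&(r<.034)&(r>.008);d=l[w]-[.185,-.085]
    f=red&(abs(P[...,2]-.055)<.009)&(r>.03)&(r<.085);g=l[f]-[.185,-.085]
    # keeper 0: line towards lane -y, finger towards +y; positive clockwise
    if len(d): print('line',len(d),np.degrees(np.arctan2(-d[:,0].mean(),-d[:,1].mean())).round(1))
    if len(g): print('finger',len(g),np.degrees(np.arctan2(g[:,0].mean(),g[:,1].mean())).round(1))
    return c
E
python3 - <<'E'
from h import *
c=scene();go(L2W(.185,-.085),.17)
c=cam('top');P=pts(c);q=P[(abs(P[...,2]-.1)<.004)&(np.hypot(P[...,0]-.5438,P[...,1]+.1724)<.045)][:,:2].astype(np.float32);print(cv2.minEnclosingCircle(q),len(q),L2W(.185,-.085))
E
```

```text
lid x span 0.005273440990490136 0.14193562152021116 z 0.10464782841569245
line 27 73.5
finger 291 72.8
shift [ 0.63 -8.27  2.96] roll 0.01 lane [ 0.1914 -0.0022] z 0.1994
((0.5440335869789124, -0.1723604053258896), 0.030955564230680466) 706 [ 0.5446238  -0.17295354]
```

Emit:
send_rows(targets=[1,0.6,-3,0,0,1,0.6,-6,0,0,1,0.6,-7.6,0,0,1,0.6,-8.2,0,0,1,0.6,-8.2,0,0,1,0.6,-8.2,3,0,1,0.6,-8.2,6,0,1,0.6,-8.2,7,0,1,0.6,-8.2,7,0])

```text
time: 20.8
eef_pos: [0.5464, -0.1713, 0.1301]
tcp_rot: [[-0.826, 0.564, -0.003], [0.564, 0.826, 0.002], [0.003, -0.0, -1.0]]
wrist_force: [0.2, 0.1, -0.1]
grip_width: 0.0856
finger_force: 0.0
```

```bash
python3 - <<'E'
from h import *
go((.5443,-.1726),.034);s=env.state();print(s['grip_width'],s['joints'])
E
```

```text
shift [ 0.07 -0.22  9.61] roll 0.09 lane [ 0.1855 -0.0827] z 0.1301
0.085622918544026 [16.1475714  27.76455025 -1.75817937 99.45898844  0.97384395 52.97363131
 69.69444155]
```

Emit:
send_rows(targets=[1,0,-0.2,2,0,1,0,-0.2,4.5,0,1,0,-0.2,6.5,0,1,0,-0.2,8,0,1,0,-0.2,9,0,1,0,-0.2,9.6,0,1,0,-0.2,9.6,0,0.4,0,-0.2,9.6,0,0.4,0,-0.2,9.6,0,0.4,0,-0.2,9.6,0,0.4,0,-0.2,9.6,0,0.4,0,-0.2,9.6,0])

```text
time: 22.0
eef_pos: [0.5464, -0.1743, 0.0368]
tcp_rot: [[-0.825, 0.565, 0.002], [0.565, 0.825, -0.0], [-0.002, 0.001, -1.0]]
wrist_force: [-0.7, 0.8, 5.7]
grip_width: 0.0585
finger_force: 63.4
```

Emit:
send_rows(targets=[0.4,0,0,0,-3,0.4,0,0,0,-8,0.4,0,0,0,-14,0.4,0,0,0,-20,0.4,0,0,0,-26,0.4,0,0,0,-32,0.4,0,0,0,-36,0.4,0,0,0,-36,0.4,0,0,0,-36])

```text
time: 22.9
eef_pos: [0.5467, -0.1735, 0.0368]
tcp_rot: [[-1.0, -0.029, 0.002], [-0.029, 1.0, 0.001], [-0.002, 0.001, -1.0]]
wrist_force: [-0.7, 3.2, 5.2]
grip_width: 0.0585
finger_force: 63.5
```

```bash
python3 - <<'E'
from h import *
scene()
E
```

```text
lid x span 0.005417311290895425 0.1393798944906068 z 0.1046548017935104
line 28 34.8
finger 160 36.9
```

Following one to one, so turn the remaining 36°.

Emit:
send_rows(targets=[0.4,0,0,0,-3,0.4,0,0,0,-8,0.4,0,0,0,-14,0.4,0,0,0,-20,0.4,0,0,0,-26,0.4,0,0,0,-31,0.4,0,0,0,-35,0.4,0,0,0,-36.5,0.4,0,0,0,-36.5,0.4,0,0,0,-36.5])

```text
time: 23.95
eef_pos: [0.5463, -0.1725, 0.0368]
tcp_rot: [[-0.786, -0.618, 0.002], [-0.618, 0.786, 0.001], [-0.002, 0.0, -1.0]]
wrist_force: [-1.1, 6.8, 7.6]
grip_width: 0.0585
finger_force: 63.6
```

```bash
python3 - <<'E'
from h import *
scene()
E
```

```text
lid x span 0.0057370479132420864 0.12315486616561759 z 0.10461087171304799
line 28 -3.5
```

Release, rise, and look.

Emit:
send_rows(targets=[1,0,0,0,0,1,0,0,0,0,1,0,0,0,0,1,0,0,0,0,1,0,0,0,0,1,0,0,-2,0,1,0,0,-5,0,1,0,0,-9,0,1,0,0,-14,0,1,0,0,-18,0,1,0,0,-20,0,1,0,0,-20,0])

```text
time: 25.2
eef_pos: [0.5472, -0.1747, 0.239]
tcp_rot: [[-0.787, -0.617, 0.006], [-0.617, 0.787, -0.002], [-0.003, -0.005, -1.0]]
wrist_force: [0.1, -0.1, -0.5]
grip_width: 0.0856
finger_force: 0.0
```

Emit:
send_rows(targets=[1,4,0,0,0,1,8,0,0,0,1,12,0,0,0,1,16,0,0,0,1,18,0,0,0,1,18,0,0,0,1,18,0,0,0])

```text
time: 25.9
eef_pos: [0.4036, -0.2854, 0.2348]
tcp_rot: [[-0.788, -0.616, -0.001], [-0.616, 0.788, 0.001], [-0.0, 0.001, -1.0]]
wrist_force: [-0.0, 0.3, 0.1]
grip_width: 0.0853
finger_force: 0.0
```

```bash
python3 - <<'E'
from h import *
c=scene();a=c['color'][190:400,210:450];t=cam('top');b=t['color'][190:340,340:500]
im=np.hstack([cv2.resize(a,(400,350),interpolation=2),cv2.resize(b,(373,350),interpolation=2)]);cv2.imwrite('pics/end.png',im[:,:,::-1])
P=pts(t);l=(P[...,:2]-O)@LR;r=np.hypot(l[...,0]-.184,l[...,1]+.085);h=cv2.cvtColor(t['color'],cv2.COLOR_RGB2HSV)
w=(h[...,2]>140)&(h[...,1]<60)&(abs(P[...,2]-.1)<.006)&(r<.031)&(r>.008);d=l[w]-[.184,-.085]
if len(d):print('top line',len(d),np.degrees(np.arctan2(-d[:,0].mean(),-d[:,1].mean())))
y=(h[...,0]>20)&(h[...,0]<35)&(h[...,1]>150)&(r<.06)&(abs(P[...,2]-.058)<.006);d=l[y]-[.184,-.085];print('pointer',d.mean(0) if len(d) else 0)
E
```

```text
lid x span 0.004543458711933742 0.14233685675674565 z 0.10466570262527242
line 33 -3.6
top line 30 -6.246326480681437
pointer [-0.00013372 -0.04280628]
```

View pics/end.png

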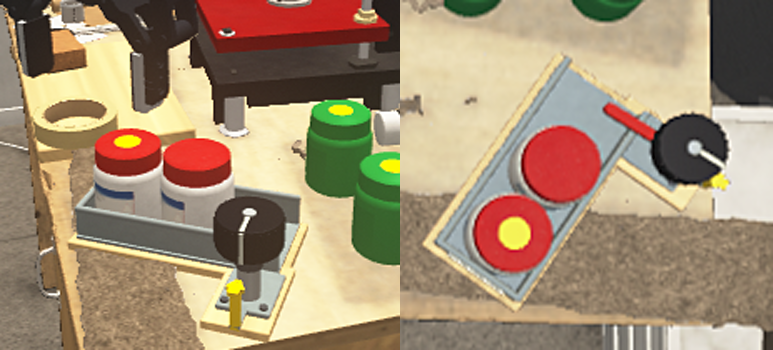

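The picture shows both jars upright and touching in the lane (top half: old 512,233; new 561,163). The red finger (630,122) lies across the lane behind them and the white line (715,160) faces the yellow pointer (718,181). I'll check the angle with a line fit.

```bash
python3 - <<'E'
from h import *
for n in('top','side'):
    c=cam(n);P=pts(c);h=cv2.cvtColor(c['color'],cv2.COLOR_RGB2HSV);K=c['camera_matrix']
    l=(P[...,:2]-O)@LR;r=np.hypot(l[...,0]-.184,l[...,1]+.085)
    red=((h[...,0]<8)|(h[...,0]>172))&(h[...,1]>150)
    for nm,m,z in(('line',(h[...,2]>120)&(h[...,1]<60)&(abs(P[...,2]-.1)<.006)&(r<.029),.1),('finger',red&(abs(P[...,2]-.057)<.006)&(r>.02)&(r<.085),.059)):
        v,u=np.nonzero(m)
        if len(u)<8: continue
        q=np.array([W2L(ray(c,a,b,z)) for a,b in zip(u,v)],np.float32);f=cv2.fitLine(q,cv2.DIST_L2,0,.01,.01).ravel()
        print(n,nm,len(u),np.degrees(np.arctan(f[0]/f[1])).round(1),q.min(0),q.max(0))
E
```

```text
top line 64 -4.7 [ 0.17954396 -0.11358466] [ 0.19792101 -0.07973227]
top finger 114 -2.8 [ 0.17659235 -0.05787415] [ 0.18786156 -0.007482  ]
side line 68 -2.5 [ 0.17888378 -0.1113129 ] [ 0.19044742 -0.07569908]
```

Overshot by about 3°. There is time, so I'll regrasp and turn it back.

Emit:
send_rows(targets=[1,-4,0,0,0,1,-8,0,0,0,1,-12,0,0,0,1,-16,0,0,0,1,-18,0,0,0,1,-18,0,0,0,1,-18,0,4,0,1,-18,0,8,0,1,-18,0,11,0,1,-18,0,12,0,1,-18,0,12,0])

```text
time: 27.2
eef_pos: [0.5446, -0.1746, 0.1145]
tcp_rot: [[-0.787, -0.617, -0.003], [-0.617, 0.787, 0.001], [0.002, 0.002, -1.0]]
wrist_force: [0.4, 0.2, 0.2]
grip_width: 0.0853
finger_force: 0.0
```

```bash
python3 - <<'E'
from h import *
go((.545,-.1726),.0365)
E
```

```text
shift [-0.17  0.11  7.8 ] roll 72.5 lane [ 0.1859 -0.0863] z 0.1145
```

Emit:
send_rows(targets=[1,-0.1,0.1,2.5,0,1,-0.1,0.1,5,0,1,-0.1,0.1,6.8,0,1,-0.1,0.1,7.8,0,1,-0.1,0.1,7.8,0,0.4,-0.1,0.1,7.8,0,0.4,-0.1,0.1,7.8,0,0.4,-0.1,0.1,7.8,0,0.4,-0.1,0.1,7.8,0,0.4,-0.1,0.1,7.8,1.5,0.4,-0.1,0.1,7.8,3,0.4,-0.1,0.1,7.8,3])

```text
time: 28.4
eef_pos: [0.5462, -0.1728, 0.0393]
tcp_rot: [[-0.819, -0.574, 0.002], [-0.574, 0.819, -0.001], [-0.001, -0.001, -1.0]]
wrist_force: [-4.2, 1.5, 8.5]
grip_width: 0.0583
finger_force: 63.0
```

Emit:
send_rows(targets=[0.4,0,0,0,0,1,0,0,0,0,1,0,0,0,0,1,0,0,0,0,1,0,0,0,0,1,0,0,0,0,1,0,0,-2,0,1,0,0,-5,0,1,0,0,-9,0,1,0,0,-14,0,1,0,0,-18,0,1,0,0,-18,0])

```text
time: 29.6
eef_pos: [0.5488, -0.1733, 0.2234]
tcp_rot: [[-0.818, -0.575, 0.01], [-0.575, 0.818, -0.003], [-0.006, -0.008, -1.0]]
wrist_force: [0.6, 0.6, 0.0]
grip_width: 0.0854
finger_force: 0.0
```

Emit:
send_rows(targets=[1,4,0,0,0,1,8,0,0,0,1,12,0,0,0,1,16,0,0,0,1,18,0,0,0,1,18,0,0,0,1,18,0,0,0])

```text
time: 30.3
eef_pos: [0.3984, -0.2765, 0.2172]
tcp_rot: [[-0.819, -0.574, 0.0], [-0.574, 0.819, 0.0], [-0.0, 0.0, -1.0]]
wrist_force: [-0.3, 0.1, 0.1]
grip_width: 0.0853
finger_force: 0.0
```

```bash
python3 - <<'E'
from h import *
scene()
for n in('top','side'):
    c=cam(n);P=pts(c);h=cv2.cvtColor(c['color'],cv2.COLOR_RGB2HSV)
    l=(P[...,:2]-O)@LR;r=np.hypot(l[...,0]-.184,l[...,1]+.085)
    red=((h[...,0]<8)|(h[...,0]>172))&(h[...,1]>150)
    for nm,m,z in(('line',(h[...,2]>120)&(h[...,1]<60)&(abs(P[...,2]-.1)<.006)&(r<.029),.1),('finger',red&(abs(P[...,2]-.057)<.006)&(r>.02)&(r<.085),.059)):
        v,u=np.nonzero(m)
        if len(u)<8: continue
        q=np.array([W2L(ray(c,a,b,z)) for a,b in zip(u,v)],np.float32);f=cv2.fitLine(q,cv2.DIST_L2,0,.01,.01).ravel()
        print(n,nm,len(u),np.degrees(np.arctan(f[0]/f[1])).round(1))
    if n=='top':
        for a,hh in(((.4665,-.02),.104),((.528,-.06),.104)): print(W2L(lid(c,a,hh)[0]) )
E
```

```text
lid x span 0.005885505082136745 0.14173645583804104 z 0.1046539186447438
line 30 -0.8
top line 65 -5.2
top finger 119 0.1
[ 0.04698572 -0.00290956]
[ 0.09615073 -0.00142236]
side line 71 -0.1
```

```bash
python3 -c "
from station import env
print(env.sign_off())"
```

```text
the job is handed in; nothing more can be done
None
```

I handed the job in at about 30 s of the 70 s: the old jar is against the front stop, the new jar stands upright touching it from behind, and the wheel is closed with its white line on the pointer to within about 1° by most of the readings (one top-view fit of the line read 5° off).

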